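Turn the tea tin in the date coder between two stamps

ROBOT

A 7-joint arm with a two-finger parallel gripper is mounted at the origin on a cart in front of the work surface, level with it; the furniture and walls round the work are solid. World frame = base frame: x ahead of the robot, y to its left, z up, the work surface at z = 0. Lengths are in m, angles in rad, forces in N, time in s.
With the tool pointing down it reaches from about 0.4 to 0.85 m from the base axis. Payload 6.9 kg.
Tool frame: the origin (TCP) lies midway between the tips of the shut fingers; the grasp point (between the pads) lies 19 mm behind it; z points along the fingers, y is the line along which they close (so a half turn about z gives the same grasp; the last joint's range is limited). The gripper opens to 85 mm and grips with 20 to 120 N. Pads are 22 mm wide; open, the fingers measure 114 mm over their backs; the gripper's body (76 mm by 85 mm) begins 54 mm behind the grasp point. The pads swing forward as they close: fully open they stand 13 mm farther back than shut.
Start: joints at [1.423, 0.507, -0.238, 1.5, 0.126, 1.149, -0.155], TCP at [0.157, -0.605, 0.231] pointing down, gripper open.
Joint ranges: [-3.08, 3.08], [-0.24, 2.05], [-1.43, 1.35], [0, 2.5], [-1.52, 4.66], [0.17, 1.96], [-2.89, 2.89]. Speed limits (rad/s): [2.39, 2.39, 3.14, 3.14, 3.14, 3.14, 3.14].

INTERFACE

Orientations are given as a 3x3 rotation matrix whose columns are the frame's x, y, z axes.
In Python, from rig import arm, viewer, hand_in gives the robot as it stands (arm), with the cameras (viewer) and the job as plain functions.
- The arm moves only by the shell command python3 drive.py [FORCE], which reads ROWS from standard input. ROWS is a JSON list of rows, 1 to 10 of them, each an object with the fields trans (a list: dx, dy, dz in parts of the range, where 1.0 means 0.8 m), turn (a turn about the tool's z in shares of pi rad (1.0 is pi rad)), jaw (the finger opening in m); a field left out counts as zero (the opening has to be given); each row is the pose to reach, as a shift and turn from the pose commanded when the command began, along the tool's axes at that moment; what a row does not reach only later rows make up. A row lasts 1/12 s, in which the tool goes at most 0.0417 m and 0.125 rad, less where a joint would pass 70% of its speed; a pose out of reach is approached as far as the arm can. The fingers move at their own pace and stop on an object; FORCE is the grip in N (left out, the last holds). Time passes only in rows, so rows that do not move let the fingers close. It prints the time, the measured TCP pose, the force, the opening and the grip force at its end. Input that does not fit is refused with a message, and nothing moves.
- arm.get_state(): the state, without advancing time (a new reading comes with each control period).
- viewer.get_image(name): name is "side" or "top"; returns a dict with "img" (420x560x3 uint8, red, green, blue), "fx", "fy", "cx", "cy" (pixels), "k1" (the pictures are not rectified: a ray, as slopes to the right and down, at radius r is drawn at 1 + k1 r^2 times it, then the intrinsics apply), "origin" and "attitude" of the camera in the world. Camera axes: x right, y down, z forward; pixel columns grow to the right and rows downward; lengths in m; the calibration is good to about 2 mm. A picture is of the moment at which its call begins. There is no depth.
- hand_in(): hands the job in; it is judged then, once.
The state is a dict: "clock": time; "joint_positions": joint angles; "joint_velocities": joint speeds; "tau": joint torques, N m; "eef_pos": TCP position; "tcp_rot": TCP orientation; "force": force on the tool from outside, world axes, zero at the start; "torque": the same for the moment, N m; "grip_width": finger opening in m; "finger_force": force on a finger pad.
Only numpy, scipy, OpenCV 4.12 (cv2) and the standard library are available. Lean on these libraries where they do the work, as an engineer would, in place of code of your own. Each camera call takes 0.05 s, during which the arm holds its last target. There are 200 camera calls.

TASK

Date-stamp both labels of the green tea tin that stands in the bench coder: push the red bar until the stamp presses firmly on the red-banded label with the tin against the back plate, and let it spring back. Then take the tin out, turn it so that the narrow blue-banded label faces the stamp, seat it upright in the pocket again and stamp that label the same way. Leave the tin standing there with the stamp sprung back, and do not disturb the other tins.

Things in the scene. Friction and masses are not known exactly. Their poses are not given: they have to be found in the camera images.
- tin: square green tea tin with a brass-coloured lid, 60 x 60 mm, 118 high, 0.15 to 0.3 kg. Origin under its middle, z up. The wide red-banded label is on its -x face, the narrow blue-banded label on its -y face (seen facing the red-banded label, round the corner to the right). Starts seated in the coder's pocket, red-banded label to the stamp.
- tin_front (a point): middle of the wide red-banded label, on the tin's -x face, 56 mm above the tin's foot
- tin_side (a point): middle of the narrow blue-banded label, on the tin's -y face, 56 mm above the tin's foot
- coder: bench date coder, fixed: grey base 262 x 112 mm, from x = -199 to 63 mm. Origin on the counter under the middle of its pocket; x from the push bar (nearest the robot) to the back plate, z up. Pocket 67 x 67 mm, floor 14, flared lips 22 mm above the counter. Steel back plate behind it, 92 wide, its face at x = 33 mm, top at 130 mm, so no finger fits behind the tin; the tin's two sides are free.
- stamp (a joint): travel of the sliding stamp towards the pocket, m: 0 sprung back (rubber face at x = -75 mm in the coder, 75 mm above the counter), about 0.042 to 0.048 when it meets the tin. The spring pushes back with 1.5 N at the start and 4 N at the end; let go, the stamp returns by itself.
- push_bar (a point): middle of the stamp's red push bar, 18 mm thick, 80 mm long across the coder, 77 mm above the counter; sprung back it lies at x = -179 mm in the coder. Moves with the stamp. Nothing is below it down to 50 mm. Push it towards the back plate from the robot's side, with shut fingers, or pinch it along the coder's x.
- tin_b: another tea tin like it, in the steel pan at the left; leave it. Origin under its middle
- tin_c: another tea tin like it, in the steel pan at the left; leave it. Origin under its middle

How it is judged:
By the outcome, as a careful person would: the job done as asked, in the order asked, and still so for the second after the job is handed in, with the robot touching nothing.
It also fails if it takes over 72 s, if anything falls off the work surface, if the arm or the gripper's body presses on something with over 40 N, if the wrist force passes 120 N, or if a joint passes its speed limit or range.

## Working session

There is one attempt and no reset: what is moved stays moved. The work goes in short steps, Python scripts to look and compute and a shell command to move; the robot and the scene stay as the last step left them, time stands still between calls to the robot, and variables do not carry over. Pictures are saved under pics/ and viewed, at most 13 in all, crops included, and the job is handed in when it is done.

```bash
ls; mkdir -p pics
python3 - <<'E'
from rig import arm, viewer, hand_in
import cv2,numpy as np
for n in("side","top"):
    d=viewer.get_image(n); cv2.imwrite(f"pics/{n}0.png",d["img"][:,:,::-1])
    print(n,{k:np.round(v,4).tolist() for k,v in d.items() if k!="img"})
s=arm.get_state();print({k:np.round(v,4).tolist() for k,v in s.items()})
E
```

```text
drive.py
pics
rig.py
side {'fx': 379.6824, 'fy': 379.6824, 'cx': 278.6272, 'cy': 206.9609, 'k1': -0.0502, 'origin': [0.3582, 1.0625, 0.8592], 'attitude': [[-0.9948, -0.052, 0.0871], [-0.1006, 0.6113, -0.785], [-0.0124, -0.7897, -0.6134]]}
top {'fx': 390.9444, 'fy': 390.9444, 'cx': 283.747, 'cy': 213.41, 'k1': 0.0368, 'origin': [0.295, 0.0824, 1.417], 'attitude': [[-0.0109, -0.9902, 0.1394], [-0.9999, 0.0094, -0.0117], [0.0103, -0.1395, -0.9902]]}
{'clock': 0.1, 'joint_positions': [1.4225, 0.5083, -0.2376, 1.501, 0.1257, 1.1489, -0.1548], 'joint_velocities': [-0.0015, -0.0032, -0.0005, -0.002, -0.0008, 0.0006, 0.0004], 'tau': [-0.0037, -62.1831, -2.1941, -25.0205, 0.0125, 0.0078, 0.0], 'eef_pos': [0.1568, -0.6046, 0.2305], 'tcp_rot': [[0.968, 0.2511, -0.0004], [0.2511, -0.968, 0.0016], [-0.0, -0.0016, -1.0]], 'force': [0.5169, 0.1935, -0.1471], 'torque': [0.0845, 0.0108, 0.0169], 'finger_force': 0.0, 'grip_width': 0.0856}
```

View pics/top0.png

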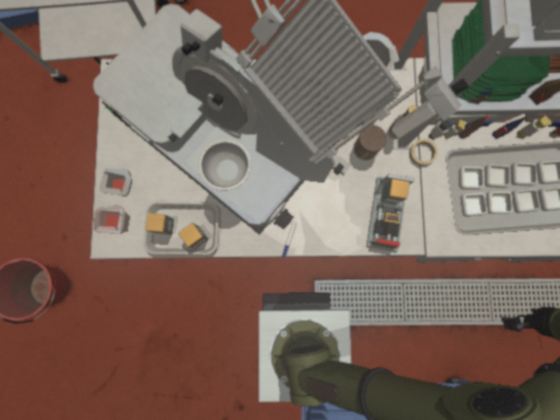

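View pics/side0.png

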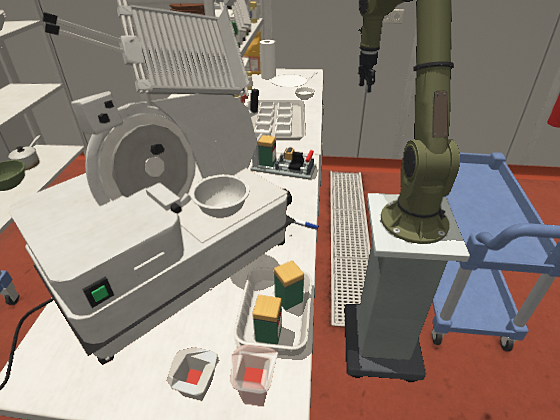

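The top picture shows the coder with its tin lid at about (399,189) and the red bar at about (387,242). The side picture shows them at about (267,150) and (310,158). I'll enlarge both.

Run:
```python
import cv2,numpy as np
t=cv2.imread("pics/top0.png")[165:265,345:435]; s=cv2.imread("pics/side0.png")[125:190,240:330]
a=cv2.resize(t,None,fx=6,fy=6,interpolation=cv2.INTER_CUBIC)
cv2.imwrite("pics/c1.png",a)
cv2.imwrite("pics/c2.png",cv2.resize(s,None,fx=8,fy=8,interpolation=cv2.INTER_CUBIC))
```

```text
(no output)
```

View pics/c1.png

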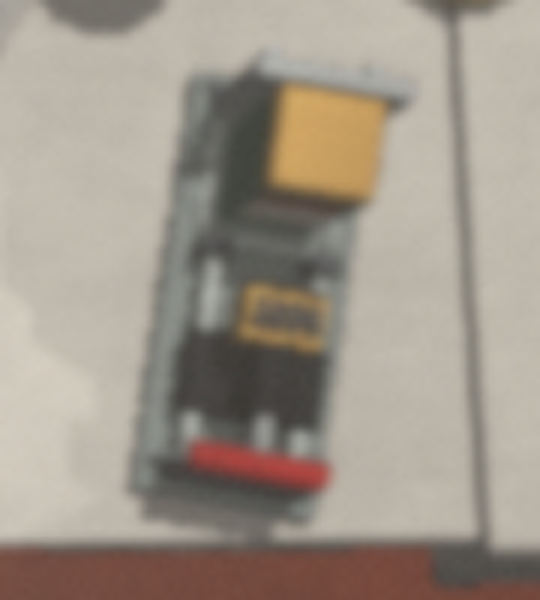

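View pics/c2.png

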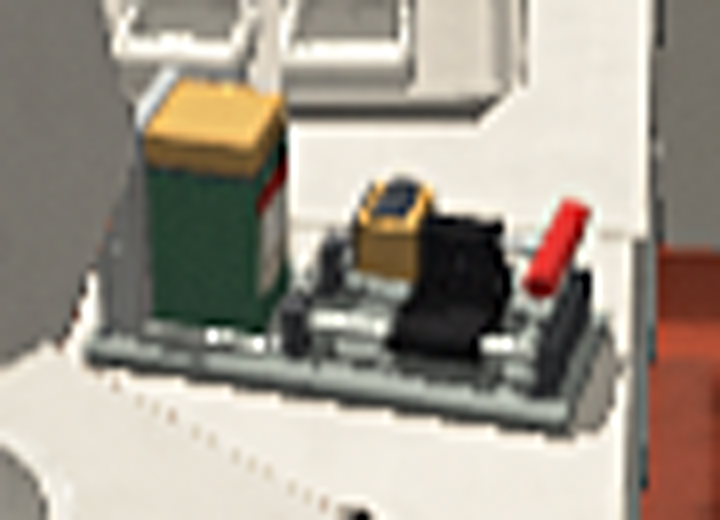

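The top crop shows the lid corners at (280,83), (388,97), (374,203) and (270,188), and the bar from (192,457) to (328,475). In the side crop the lid corners are at (147,128), (180,82), (285,97) and (263,143), and the bar runs from (540,280) to (578,212). I'll fit the pose to these.

```bash
cat > h.py <<'E'
from rig import arm, viewer, hand_in
import cv2,numpy as np
from scipy.optimize import least_squares
def proj(d,P):
    c=(np.atleast_2d(P)-d["origin"])@np.array(d["attitude"]); s=c[:,:2]/c[:,2:]
    s=s*(1+d["k1"]*(s**2).sum(1,keepdims=True)); return s*[d["fx"],d["fy"]]+[d["cx"],d["cy"]]
def W(p,L):
    c,s=np.cos(p[2]),np.sin(p[2]); L=np.atleast_2d(L)
    return np.c_[p[0]+c*L[:,0]-s*L[:,1],p[1]+s*L[:,0]+c*L[:,1],L[:,2]]
def st():
    s=arm.get_state(); return s
def togo(target,yaxis=None):
    "tool-axes shift to world target; turn to bring tool y along world dir"
    s=arm.get_state();R=np.array(s["tcp_rot"]);v=R.T@(np.array(target)-s["eef_pos"])
    t=None
    if yaxis is not None:
        a=R.T@np.array(yaxis); t=np.arctan2(-a[0],a[1]); t=(t+np.pi/2)%np.pi-np.pi/2
    return np.round(v,4),t
E
python3 - <<'E'
from h import *
T,S=viewer.get_image("top"),viewer.get_image("side")
tc=lambda a:(np.array(a)+.5)/6-.5+[345,165]
sc=lambda a:(np.array(a)+.5)/8-.5+[240,125]
lid=np.array([[.03,.03,.132],[.03,-.03,.132],[-.03,-.03,.132],[-.03,.03,.132]])
lt=tc([(280,83),(388,97),(374,203),(270,188)]); ls=sc([(147,128),(180,82),(285,97),(263,143)])
bar=np.array([[-.179,.04,.077],[-.179,-.04,.077]]); bt=tc([(192,457),(328,475)]); bs=sc([(540,280),(578,212)])
def run(g,x0):
    def f(p): return np.r_[[(proj(c,W(p,L))-u).ravel() for c,L,u in g][0],*[(proj(c,W(p,L))-u).ravel() for c,L,u in g][1:]]
    r=least_squares(f,x0); print(np.round(r.x,4),np.round(r.fun,2)); return r.x
run([(T,lid,lt),(S,lid,ls)],[.7,-.3,0])
run([(T,bar,bt),(S,bar,bs)],[.7,-.3,0])
run([(T,bar,bt),(S,bar,bs),(T,lid,lt),(S,lid,ls)],[.7,-.3,0])
run([(T,bar,bt),(T,lid,lt)],[.7,-.3,0])
run([(S,bar,bs),(S,lid,ls)],[.7,-.3,0])
E
```

```text
[ 0.5563 -0.32   -0.1503] [-0.16  0.25 -0.31  0.35  0.28  0.12 -0.34  0.15 -0.43  0.18 -0.36 -0.73
  0.45 -1.11 -0.61 -0.1 ]
[ 0.5561 -0.3198 -0.1706] [-0.21 -0.16  0.38  0.6   0.06  0.72 -0.63 -0.4 ]
[ 0.5562 -0.3198 -0.1682] [-0.09 -0.14  0.51  0.57  0.08  0.67 -0.66 -0.45 -0.05  0.12 -0.23  0.54
  0.05  0.26 -0.54 -0.03 -0.52  0.13 -0.2  -0.75  0.54 -1.01 -0.77 -0.03]
[ 0.557  -0.3202 -0.1709] [-0.12 -0.41  0.47  0.36  0.09 -0.11 -0.1   0.35  0.13  0.07 -0.45 -0.27]
[ 0.5551 -0.3174 -0.1562] [ 0.57  0.74 -0.42 -0.42 -0.28  0.48 -0.12 -0.44  0.69 -0.78 -0.45  0.24]
```

```bash
cat >> h.py <<'E'
C=[.556,-.320,-.167]; CX=np.array([np.cos(C[2]),np.sin(C[2]),0]); CY=np.array([-CX[1],CX[0],0])
def coder(): 
    s=arm.get_state();p=np.array(s["eef_pos"])-[C[0],C[1],0]; R=np.array(s["tcp_rot"])
    print("coder",np.round([p@CX,p@CY,p[2]],4),"F",np.round([s["force"]@CX,s["force"]@CY,s["force"][2]],1),"tooly ang",np.round(np.arctan2(R[1,1],R[0,1]),3),"j",np.round(s["joint_positions"],2),"t",s["clock"],"gw",s["grip_width"],s["finger_force"])
def go(x,y,z): 
    print("togo",*togo(W(C,[x,y,z])[0],CY))
E
python3 -c "
from h import *
coder();go(-.225,0,.2)"
```

```text
coder [-0.3463 -0.3471  0.2307] F [ 1.4 -0.2 -0.1] tooly ang -1.317 j [ 1.42  0.51 -0.24  1.5   0.13  1.15 -0.15] t 0.2 gw 0.08516899244667936 0.0
togo [ 0.2525 -0.2672  0.031 ] 0.42079034759098244
```

Careful with the scale: shifts go in shares of 0.8 m and turns go in shares of pi rad. That gives: -0.267 m / 0.8 = -0.3338, 0.253 m / 0.8 = 0.3163, 0.42 rad / 3.1416 = 0.1337.

```bash
echo '[{"trans": [0.0313, -0.0338, 0.0038], "turn": 0.0159, "jaw": 0}, {"trans": [0.0625, -0.0663, 0.0075], "turn": 0.0318, "jaw": 0}, {"trans": [0.0938, -0.1, 0.0125], "turn": 0.0477, "jaw": 0}, {"trans": [0.125, -0.1338, 0.015], "turn": 0.0637, "jaw": 0}, {"trans": [0.1575, -0.1675, 0.0188], "turn": 0.0796, "jaw": 0}, {"trans": [0.19, -0.2, 0.0225], "turn": 0.0955, "jaw": 0}, {"trans": [0.2213, -0.2338, 0.0263], "turn": 0.1146, "jaw": 0}, {"trans": [0.2525, -0.2675, 0.0313], "turn": 0.1337, "jaw": 0}, {"trans": [0.2875, -0.3, 0.0375], "turn": 0.1337, "jaw": 0}, {"trans": [0.3163, -0.3338, 0.0388], "turn": 0.1337, "jaw": 0}]' | python3 drive.py 40; echo '[{"jaw": 0}, {"jaw": 0}]' | python3 drive.py; python3 -c "
from h import *
coder();go(-.225,0,.062)"
```

```text
clock: 1.03
eef_pos: [0.3357, -0.281, 0.1999]
tcp_rot: [[0.986, -0.165, 0.0], [-0.165, -0.986, 0.0], [0.0, -0.0, -1.0]]
force: [1.1, 0.0, -0.4]
grip_width: 0.0003
finger_force: 0.0
clock: 1.2
eef_pos: [0.3357, -0.2813, 0.2004]
tcp_rot: [[0.987, -0.161, 0.0], [-0.161, -0.987, 0.0], [0.0, -0.0, -1.0]]
force: [-0.7, -1.1, -0.3]
grip_width: 0.0002
finger_force: 0.0
coder [-0.2237  0.0016  0.2004] F [-0.5 -1.2 -0.3] tooly ang -1.732 j [ 0.84  0.26 -0.25  2.01  0.08  0.88 -1.19] t 1.2 gw 0.0001767051290309765 0.0
togo [-0.0013  0.0016  0.1384] 0.005637722961551628
```

Scaled: 0.138 m / 0.8 = 0.1725, 0.115 m / 0.8 = 0.1438, 0.005 rad / 3.1416 = 0.0016.

```bash
echo '[{"trans": [0, 0.0013, 0.05], "turn": 0.0016, "jaw": 0}, {"trans": [0, 0.0013, 0.1], "turn": 0.0016, "jaw": 0}, {"trans": [0, 0.0013, 0.1438], "turn": 0.0016, "jaw": 0}, {"trans": [0, 0.0013, 0.1725], "turn": 0.0016, "jaw": 0}, {"trans": [0, 0.0013, 0.1725], "turn": 0.0016, "jaw": 0}]' | python3 drive.py; echo '[{"trans": [0.0125, 0, 0], "jaw": 0}, {"trans": [0.025, 0, 0], "jaw": 0}, {"trans": [0.0375, 0, 0], "jaw": 0}, {"trans": [0.05, 0, 0], "jaw": 0}, {"trans": [0.0625, 0, 0], "jaw": 0}, {"trans": [0.0688, 0, 0], "jaw": 0}, {"trans": [0.075, 0, 0], "jaw": 0}, {"trans": [0.075, 0, 0], "jaw": 0}]' | python3 drive.py; python3 -c "
from h import *
coder()"
```

```text
clock: 1.62
eef_pos: [0.3319, -0.2838, 0.0587]
tcp_rot: [[0.985, -0.172, -0.006], [-0.172, -0.985, 0.004], [-0.006, -0.003, -1.0]]
force: [-0.1, 0.0, -0.0]
grip_width: -0.0
finger_force: 0.0
clock: 2.28
eef_pos: [0.3948, -0.2943, 0.0625]
tcp_rot: [[0.985, -0.17, 0.001], [-0.17, -0.985, -0.0], [0.001, 0.0, -1.0]]
force: [-2.0, -0.9, 1.1]
grip_width: 0.0003
finger_force: 1.3
coder [-0.1632 -0.0015  0.0625] F [-1.8 -1.2  1.1] tooly ang -1.741 j [ 0.72  0.52 -0.19  2.06  0.17  0.57 -1.33] t 2.2833 gw 0.00025347377649115104 1.3377694599330425
```

Scaled: 0.005 m / 0.8 = 0.0063, 0.003 m / 0.8 = 0.0038.

```bash
echo '[{"trans": [0.0038, 0, 0], "jaw": 0}, {"trans": [0.0063, 0, 0], "jaw": 0}, {"trans": [0.0063, 0, 0], "jaw": 0}, {"trans": [0.0063, 0, 0], "jaw": 0}]' | python3 drive.py|grep -E "eef|^force|clock"; echo '[{"trans": [0.0025, 0, 0], "jaw": 0}, {"trans": [0.005, 0, 0], "jaw": 0}, {"trans": [0.005, 0, 0], "jaw": 0}, {"trans": [0.005, 0, 0], "jaw": 0}]' | python3 drive.py|grep -E "eef|^force|clock"
```

```text
clock: 2.62
eef_pos: [0.3986, -0.295, 0.0622]
force: [-3.1, 0.7, 1.7]
clock: 2.95
eef_pos: [0.4028, -0.2958, 0.0622]
force: [-3.2, -0.4, 2.0]
```

Scaled: 0.003 m / 0.8 = 0.0038, 0.002 m / 0.8 = 0.0025.

```bash
echo '[{"trans": [0.0025, 0, 0], "jaw": 0}, {"trans": [0.0038, 0, 0], "jaw": 0}, {"trans": [0.0038, 0, 0], "jaw": 0}]' | python3 drive.py|grep -E "eef|^force|clock"
```

```text
clock: 3.2
eef_pos: [0.4058, -0.2963, 0.0623]
force: [-3.7, -0.1, 1.9]
```

Scaled: 0.002 m / 0.8 = 0.0025.

```bash
for i in 1; do echo '[{"trans": [0.0025, 0, 0], "jaw": 0}, {"trans": [0.0025, 0, 0], "jaw": 0}, {"trans": [0.0025, 0, 0], "jaw": 0}]' | python3 drive.py|grep -E "eef|^force|clock"; done; echo '[{"trans": [0.0025, 0, 0], "jaw": 0}, {"trans": [0.0025, 0, 0], "jaw": 0}, {"trans": [0.0025, 0, 0], "jaw": 0}]' | python3 drive.py|grep -E "eef|^force|clock"
```

```text
clock: 3.45
eef_pos: [0.4075, -0.2966, 0.0623]
force: [-4.6, 0.0, 1.7]
clock: 3.7
eef_pos: [0.4087, -0.2969, 0.0622]
force: [-6.6, -0.2, 4.1]
```

Scaled: 0.002 m / 0.8 = 0.0025.

```bash
echo '[{"trans": [0.0025, 0, 0], "jaw": 0}, {"trans": [0.0025, 0, 0], "jaw": 0}, {"trans": [0.0025, 0, 0], "jaw": 0}]' | python3 drive.py|grep -E "eef|^force|clock"; echo '[{"trans": [0.0025, 0, 0], "jaw": 0}, {"trans": [0.0025, 0, 0], "jaw": 0}, {"trans": [0.0025, 0, 0], "jaw": 0}]' | python3 drive.py|grep -E "eef|^force|clock"
```

```text
clock: 3.95
eef_pos: [0.4087, -0.2969, 0.062]
force: [-11.1, 0.4, 6.8]
clock: 4.2
eef_pos: [0.4088, -0.2968, 0.0618]
force: [-15.4, 1.3, 10.4]
```

Scaled: 0.005 m / 0.8 = 0.0063, 0.003 m / 0.8 = 0.0038.

```bash
echo '[{"trans": [0.0038, 0, 0], "jaw": 0}, {"trans": [0.0063, 0, 0], "jaw": 0}, {"trans": [0.0063, 0, 0], "jaw": 0}, {"trans": [0.0063, 0, 0], "jaw": 0}]' | python3 drive.py|grep -E "eef|^force|clock"
python3 - <<'E'
from h import *
coder()
T,S=viewer.get_image("top"),viewer.get_image("side")
a=T["img"][165:265,345:435];b=S["img"][125:190,240:330]
a=cv2.resize(a,(360,400),interpolation=2);b=cv2.resize(b,(432,312),interpolation=2)
o=np.zeros((400,792,3),np.uint8);o[:,:360]=a;o[:312,360:]=b
cv2.imwrite("pics/p1.png",o[:,:,::-1])
E
```

```text
clock: 4.53
eef_pos: [0.4088, -0.2968, 0.0612]
force: [-26.3, 3.3, 15.8]
coder [-0.149  -0.0016  0.0612] F [-26.4  -1.1  15.8] tooly ang -1.745 j [ 0.7   0.55 -0.18  2.01  0.17  0.62 -1.35] t 4.5333 gw -0.00013571298594715217 13.290882557630539
```

View pics/p1.png

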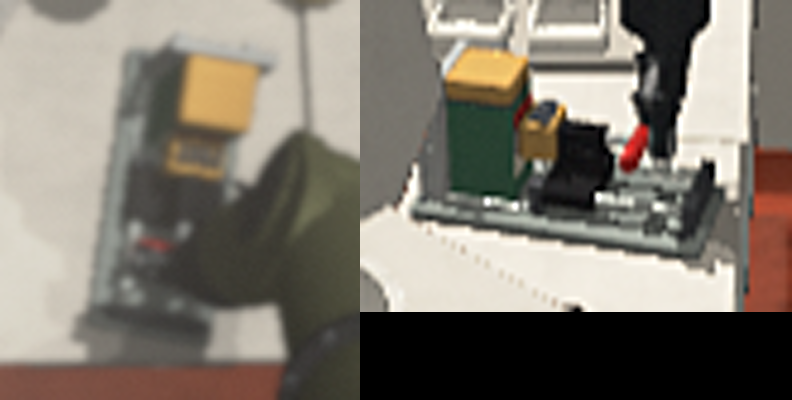

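The side crop shows the stamp head at about (540,130) pressed on the red label, with the tin against the plate. The wrist reads 26 N. I'll back off and let it spring back.

Scaled: -0.16 m / 0.8 = -0.2, -0.08 m / 0.8 = -0.1.

```bash
echo '[{"trans": [-0.025, 0, 0], "jaw": 0}, {"trans": [-0.0625, 0, 0], "jaw": 0}, {"trans": [-0.1, 0, 0], "jaw": 0}, {"trans": [-0.125, 0, 0], "jaw": 0}, {"trans": [-0.125, 0, -0.05], "jaw": 0}, {"trans": [-0.125, 0, -0.1], "jaw": 0}, {"trans": [-0.125, 0, -0.15], "jaw": 0}, {"trans": [-0.125, 0, -0.1875], "jaw": 0}, {"trans": [-0.125, 0, -0.2], "jaw": 0.085}, {"trans": [-0.125, 0, -0.2], "jaw": 0.085}]' | python3 drive.py
python3 - <<'E'
from h import *
coder();go(.003,0,.21)
E
```

```text
clock: 5.47
eef_pos: [0.3226, -0.2827, 0.2257]
tcp_rot: [[0.985, -0.17, 0.007], [-0.17, -0.985, -0.005], [0.008, 0.004, -1.0]]
force: [0.3, -0.1, -0.9]
grip_width: 0.0235
finger_force: 0.0
coder [-0.2363 -0.002   0.2257] F [ 0.3 -0.1 -0.9] tooly ang -1.741 j [ 0.88  0.21 -0.27  2.    0.07  0.94 -1.16] t 5.4667 gw 0.02351845568483169 0.0
togo [ 0.2392 -0.0029  0.0176] -0.0034349765219356954
```

Scaled: 0.239 m / 0.8 = 0.2988, -0.003 m / 0.8 = -0.0038.

```bash
echo '[{"trans": [0.05, 0, 0], "jaw": 0.085}, {"trans": [0.1, -0.0013, 0], "jaw": 0.085}, {"trans": [0.15, -0.0013, 0], "jaw": 0.085}, {"trans": [0.2, -0.0025, 0], "jaw": 0.085}, {"trans": [0.25, -0.0038, 0], "jaw": 0.085}, {"trans": [0.2988, -0.0038, 0], "jaw": 0.085}, {"trans": [0.2988, -0.0038, 0.0225], "jaw": 0.085}, {"trans": [0.2988, -0.0038, 0.0225], "jaw": 0.085}]' | python3 drive.py | tail -2
python3 - <<'E'
from h import *
coder();go(.003,0,.078)
T,S=viewer.get_image("top"),viewer.get_image("side")
a=T["img"][165:265,345:435];b=S["img"][100:190,230:330]
a=cv2.resize(a,(360,400),interpolation=2);b=cv2.resize(b,(432,389),interpolation=2)
o=np.zeros((400,792,3),np.uint8);o[:,:360]=a;o[:389,360:]=b
cv2.imwrite("pics/p2.png",o[:,:,::-1])
E
```

```text
grip_width: 0.0845
finger_force: 0.0
coder [0.0012 0.0028 0.1995] F [-1.4 -0.4 -1.5] tooly ang -1.739 j [ 0.64  0.56 -0.27  1.5   0.16  1.11 -1.4 ] t 6.1333 gw 0.08453541964103245 0.0
togo [0.0022 0.0032 0.1214] -0.0012028929806433553
```

View pics/p2.png

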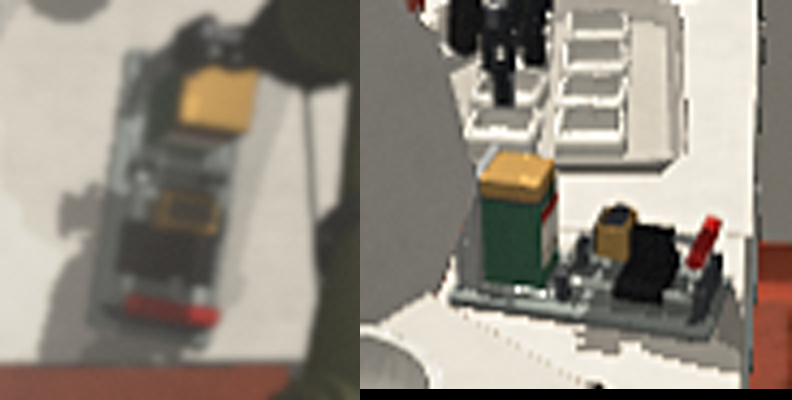

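The stamp has sprung back: the bar is at (170,308) in the top crop and (705,240) in the side crop. The gripper is above the tin, so I'll descend and grip.

Scaled: 0.121 m / 0.8 = 0.1513, 0.11 m / 0.8 = 0.1375.

```bash
echo '[{"trans": [0.0013, 0.0025, 0.0375], "jaw": 0.085}, {"trans": [0.0013, 0.0025, 0.075], "jaw": 0.085}, {"trans": [0.0013, 0.0025, 0.1125], "jaw": 0.085}, {"trans": [0.0013, 0.0025, 0.1375], "jaw": 0.085}, {"trans": [0.0013, 0.0025, 0.1513], "jaw": 0.085}, {"trans": [0.0013, 0.0025, 0.1513], "jaw": 0.085}, {"trans": [0.0013, 0.0025, 0.1513], "jaw": 0.085}]' | python3 drive.py | tail -3;python3 -c "
from h import *
coder()"; echo '[{"jaw": 0.05}, {"jaw": 0.05}, {"jaw": 0.05}, {"jaw": 0.05}, {"jaw": 0.05}, {"jaw": 0.05}]' | python3 drive.py 40 | tail -3;python3 -c "
from h import *
coder()"
```

```text
force: [-0.0, -0.1, 0.7]
grip_width: 0.0846
finger_force: 0.0
coder [ 0.0008 -0.0015  0.0842] F [ 0.  -0.1  0.7] tooly ang -1.742 j [ 0.63  0.67 -0.25  1.63  0.2   0.86 -1.44] t 6.8167 gw 0.08458627458345903 0.0
force: [-1.0, 1.4, 5.9]
grip_width: 0.0594
finger_force: 42.4
coder [ 0.0017 -0.0013  0.0853] F [-1.2  1.2  5.9] tooly ang -1.742 j [ 0.63  0.67 -0.25  1.63  0.2   0.86 -1.44] t 7.3167 gw 0.05937949417830852 42.40722119808197
```

Scaled: -0.17 m / 0.8 = -0.2125, -0.09 m / 0.8 = -0.1125, 0.785 rad / 3.1416 = 0.2499.

```bash
echo '[{"trans": [0, 0, -0.0375], "jaw": 0.05}, {"trans": [0, 0, -0.075], "jaw": 0.05}, {"trans": [0, 0, -0.0875], "jaw": 0.05}, {"trans": [0, -0.0375, -0.0875], "turn": 0.0318, "jaw": 0.05}, {"trans": [0, -0.075, -0.0875], "turn": 0.07, "jaw": 0.05}, {"trans": [-0.0125, -0.1125, -0.0875], "turn": 0.1082, "jaw": 0.05}, {"trans": [-0.05, -0.15, -0.0875], "turn": 0.1464, "jaw": 0.05}, {"trans": [-0.0875, -0.1875, -0.0875], "turn": 0.1846, "jaw": 0.05}, {"trans": [-0.1125, -0.2125, -0.0875], "turn": 0.2228, "jaw": 0.05}, {"trans": [-0.1125, -0.2125, -0.0875], "turn": 0.2499, "jaw": 0.05}]' | python3 drive.py | tail -3; echo '[{"jaw": 0.05}, {"jaw": 0.05}]' | python3 drive.py|tail -3;python3 - <<'E'
from h import *
coder()
T,S=viewer.get_image("top"),viewer.get_image("side")
a=T["img"][150:270,290:430];b=S["img"][110:230,220:330]
a=cv2.resize(a,(420,360),interpolation=2);b=cv2.resize(b,(367,400),interpolation=2)
o=np.zeros((400,790,3),np.uint8);o[:360,:420]=a;o[:,420:787]=b
cv2.imwrite("pics/p3.png",o[:,:,::-1])
p=W(C,[-.09,.17,0]);print(p,proj(T,p),proj(S,p))
E
```

```text
force: [-0.8, 0.5, -2.7]
grip_width: 0.0593
finger_force: 44.2
force: [0.1, 0.8, -2.0]
grip_width: 0.0598
finger_force: 44.2
coder [-0.088   0.1689  0.1537] F [ 0.   0.8 -2. ] tooly ang -2.524 j [ 0.27  0.42 -0.06  1.9   0.03  0.83 -2.34] t 8.3167 gw 0.05975461380890915 44.23541486263275
[[ 0.49551031 -0.13740483  0.        ]] [[339.14808305 212.61663823]] [[277.30726226 191.02831206]]
```

View pics/p3.png

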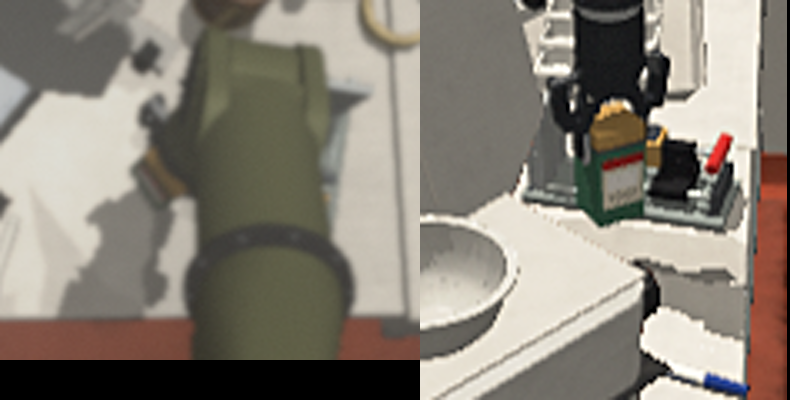

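The tin is held upright and turned 45°, with its red label at (620,180) in the side crop. The counter below it is clear, so I'll lower it.

Scaled: 0.08 m / 0.8 = 0.1, 0.075 m / 0.8 = 0.0938.

```bash
echo '[{"trans": [0, 0, 0.0375], "jaw": 0.05}, {"trans": [0, 0, 0.075], "jaw": 0.05}, {"trans": [0, 0, 0.0938], "jaw": 0.05}, {"trans": [0, 0, 0.1], "jaw": 0.05}, {"trans": [0, 0, 0.1], "jaw": 0.05}]' | python3 drive.py | grep -E "eef|^force"; echo '[{"trans": [0, 0, 0.0025], "jaw": 0.05}, {"trans": [0, 0, 0.0025], "jaw": 0.05}, {"trans": [0, 0, 0.0025], "jaw": 0.05}]' | python3 drive.py | grep -E "eef|^force"
```

```text
eef_pos: [0.4966, -0.139, 0.0723]
force: [-0.8, -0.0, -2.0]
eef_pos: [0.4973, -0.1391, 0.0718]
force: [-0.3, 0.7, -2.9]
```

Scaled: 0.002 m / 0.8 = 0.0025.

```bash
echo '[{"trans": [0, 0, 0.0025], "jaw": 0.05}, {"trans": [0, 0, 0.0025], "jaw": 0.05}, {"trans": [0, 0, 0.0025], "jaw": 0.05}]' | python3 drive.py | grep -E "eef|^force"; echo '[{"trans": [0, 0, 0.0013], "jaw": 0.05}, {"trans": [0, 0, 0.0013], "jaw": 0.05}]' | python3 drive.py | grep -E "eef|^force"
```

```text
eef_pos: [0.4975, -0.1387, 0.0707]
force: [-0.9, 1.2, 7.4]
eef_pos: [0.4976, -0.1386, 0.0706]
force: [-4.6, 2.8, 18.4]
```

Scaled: -0.085 m / 0.8 = -0.1063, -0.06 m / 0.8 = -0.075, -0.36 rad / 3.1416 = -0.1146.

```bash
echo '[{"trans": [0, 0, -0.0025], "jaw": 0.085}, {"trans": [0, 0, -0.0025], "jaw": 0.085}, {"trans": [0, 0, -0.0025], "jaw": 0.085}, {"trans": [0, 0, -0.0025], "jaw": 0.085}, {"trans": [0, 0, -0.0375], "jaw": 0.085}, {"trans": [0, 0, -0.075], "jaw": 0.085}, {"trans": [0, 0, -0.1063], "jaw": 0.085}, {"trans": [0, 0, -0.1063], "turn": -0.0382, "jaw": 0.085}, {"trans": [0, 0, -0.1063], "turn": -0.0764, "jaw": 0.085}, {"trans": [0, 0, -0.1063], "turn": -0.1146, "jaw": 0.085}]' | python3 drive.py | grep -E "eef|^force|width"; echo '[{"turn": -0.0382, "jaw": 0.085}, {"turn": -0.0764, "jaw": 0.085}, {"turn": -0.1146, "jaw": 0.085}, {"turn": -0.1528, "jaw": 0.085}, {"turn": -0.191, "jaw": 0.085}, {"turn": -0.2292, "jaw": 0.085}, {"turn": -0.2674, "jaw": 0.085}, {"turn": -0.3056, "jaw": 0.085}, {"turn": -0.3438, "jaw": 0.085}, {"turn": -0.3852, "jaw": 0.085}]' | python3 drive.py | grep -E "eef|^force|width";python3 - <<'E'
from h import *
coder()
T,S=viewer.get_image("top"),viewer.get_image("side")
a=T["img"][150:270,290:430];b=S["img"][110:230,220:330]
a=cv2.resize(a,(420,360),interpolation=2);b=cv2.resize(b,(367,400),interpolation=2)
o=np.zeros((400,790,3),np.uint8);o[:360,:420]=a;o[:,420:787]=b
cv2.imwrite("pics/p4.png",o[:,:,::-1])
E
```

```text
eef_pos: [0.497, -0.1385, 0.1538]
force: [0.1, -0.3, -0.0]
grip_width: 0.0848
eef_pos: [0.4966, -0.1386, 0.153]
force: [0.1, -0.4, 0.1]
grip_width: 0.0852
coder [-0.0887  0.169   0.153 ] F [ 0.2 -0.4  0.1] tooly ang -0.956 j [ 0.56  0.45 -0.49  1.9   0.27  0.86 -1.02] t 11.1667 gw 0.08516603340020057 0.0
```

View pics/p4.png

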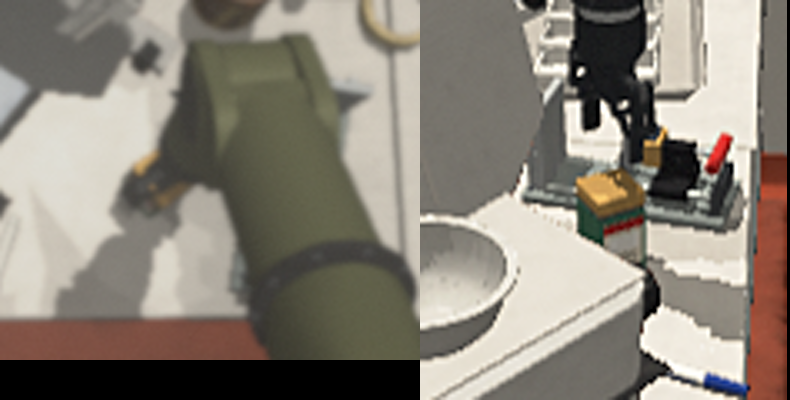

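The tin stands upright on the counter, with its lid at (610,190) and red band at (622,225) in the side crop. The gripper is aligned with the other pair of faces, so I'll grip again.

Scaled: 0.08 m / 0.8 = 0.1, 0.075 m / 0.8 = 0.0938.

```bash
echo '[{"trans": [0, 0, 0.0375], "jaw": 0.085}, {"trans": [0, 0, 0.075], "jaw": 0.085}, {"trans": [0, 0, 0.0938], "jaw": 0.085}, {"trans": [0, 0, 0.1], "jaw": 0.085}, {"trans": [0, 0, 0.1], "jaw": 0.085}, {"trans": [0, 0, 0.1], "jaw": 0.085}]' | python3 drive.py | grep -E "eef|^force"; echo '[{"jaw": 0.05}, {"jaw": 0.05}, {"jaw": 0.05}, {"jaw": 0.05}, {"jaw": 0.05}, {"jaw": 0.05}]' | python3 drive.py | grep -E "eef|^force|width|finger"; echo '[{"trans": [0, 0, -0.0375], "jaw": 0.05}, {"trans": [0, 0, -0.075], "turn": 0.0318, "jaw": 0.05}, {"trans": [0, 0, -0.1063], "turn": 0.0637, "jaw": 0.05}, {"trans": [0, 0, -0.1063], "turn": 0.1019, "jaw": 0.05}, {"trans": [0, 0, -0.1063], "turn": 0.1401, "jaw": 0.05}, {"trans": [0, 0, -0.1063], "turn": 0.1783, "jaw": 0.05}, {"trans": [0, 0, -0.1063], "turn": 0.2165, "jaw": 0.05}, {"trans": [0, 0, -0.1063], "turn": 0.2499, "jaw": 0.05}, {"trans": [0, 0, -0.1063], "turn": 0.2499, "jaw": 0.05}, {"trans": [0, 0, -0.1063], "turn": 0.2499, "jaw": 0.05}]' | python3 drive.py | grep -E "eef|^force|width|finger";python3 - <<'E'
from h import *
coder();go(.001,-.001,.16)
E
```

```text
eef_pos: [0.4972, -0.1384, 0.0738]
force: [0.3, 0.2, 0.0]
eef_pos: [0.4979, -0.1389, 0.0746]
force: [0.5, -0.5, 6.7]
grip_width: 0.0595
finger_force: 42.9
eef_pos: [0.4965, -0.1383, 0.1584]
force: [0.1, -0.2, -2.2]
grip_width: 0.0594
finger_force: 44.9
coder [-0.0889  0.1693  0.1584] F [ 0.1 -0.2 -2.2] tooly ang -1.744 j [ 0.42  0.42 -0.28  1.89  0.15  0.85 -1.68] t 13.1 gw 0.059383720151424894 44.887441992759705
togo [ 0.0909  0.1698 -0.0016] -0.005799215784412226
```

Scaled: 0.17 m / 0.8 = 0.2125, 0.15 m / 0.8 = 0.1875, -0.005 rad / 3.1416 = -0.0016.

```bash
echo '[{"trans": [0.0375, 0.025, 0], "jaw": 0.05}, {"trans": [0.075, 0.05, 0], "jaw": 0.05}, {"trans": [0.1063, 0.0813, 0], "turn": -0.0016, "jaw": 0.05}, {"trans": [0.1138, 0.1188, 0], "turn": -0.0016, "jaw": 0.05}, {"trans": [0.1138, 0.1563, 0], "turn": -0.0016, "jaw": 0.05}, {"trans": [0.1138, 0.1875, 0], "turn": -0.0016, "jaw": 0.05}, {"trans": [0.1138, 0.2125, 0], "turn": -0.0016, "jaw": 0.05}, {"trans": [0.1138, 0.2125, 0.025], "turn": -0.0016, "jaw": 0.05}, {"trans": [0.1138, 0.2125, 0.0375], "turn": -0.0016, "jaw": 0.05}, {"trans": [0.1138, 0.2125, 0.0375], "turn": -0.0016, "jaw": 0.05}]' | python3 drive.py | grep -E "eef|^force|width|finger";echo '[{"jaw": 0.05}, {"jaw": 0.05}]' | python3 drive.py >/dev/null;python3 - <<'E'
from h import *
coder();go(.001,-.001,.09)
T,S=viewer.get_image("top"),viewer.get_image("side")
a=T["img"][165:265,345:435];b=S["img"][100:190,230:330]
a=cv2.resize(a,(360,400),interpolation=2);b=cv2.resize(b,(432,389),interpolation=2)
o=np.zeros((400,792,3),np.uint8);o[:,:360]=a;o[:389,360:]=b
cv2.imwrite("pics/p5.png",o[:,:,::-1])
E
```

```text
eef_pos: [0.5548, -0.3205, 0.1253]
force: [-0.5, 0.9, -2.5]
grip_width: 0.0593
finger_force: 43.9
coder [ 0.0013 -0.0004  0.1288] F [-0.7  0.3 -1.8] tooly ang -1.739 j [ 0.63  0.63 -0.25  1.59  0.18  0.95 -1.42] t 14.1 gw 0.05979286173869932 43.87842535972595
togo [-0.0003  0.0006  0.0388] -0.0015944647353780539
```

View pics/p5.png

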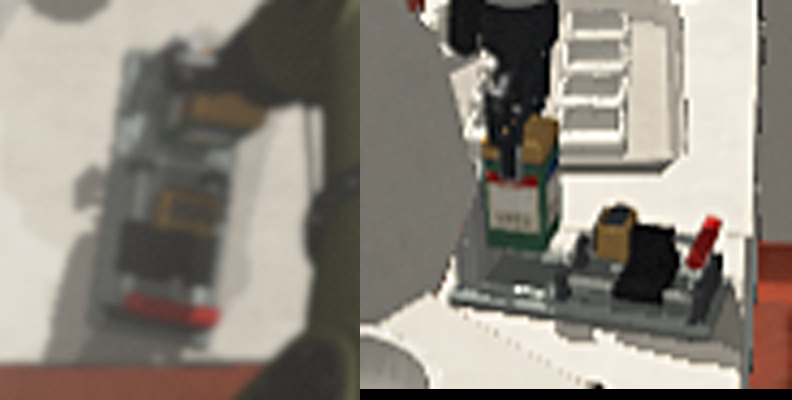

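The red label, at (512,205) in the side crop, now faces the camera on the coder's +y side, and the blue edge faces the stamp. The tin is over the pocket, so I'll lower it.

Scaled: 0.032 m / 0.8 = 0.04, 0.028 m / 0.8 = 0.035.

```bash
echo '[{"trans": [0, 0, 0.015], "jaw": 0.05}, {"trans": [0, 0, 0.0275], "jaw": 0.05}, {"trans": [0, 0, 0.035], "jaw": 0.05}, {"trans": [0, 0, 0.04], "jaw": 0.05}, {"trans": [0, 0, 0.04], "jaw": 0.05}]' | python3 drive.py | grep -E "eef|^force"; echo '[{"trans": [0, 0, 0.005], "jaw": 0.05}, {"trans": [0, 0, 0.0075], "jaw": 0.05}, {"trans": [0, 0, 0.0075], "jaw": 0.05}]' | python3 drive.py | grep -E "eef|^force";python3 -c "
from h import *
coder()"
```

```text
eef_pos: [0.5561, -0.3214, 0.0953]
force: [0.2, -1.1, -2.3]
eef_pos: [0.5564, -0.3218, 0.09]
force: [1.1, -0.1, -2.9]
coder [ 0.0007 -0.0017  0.09  ] F [ 1.1  0.1 -2.9] tooly ang -1.742 j [ 0.63  0.67 -0.24  1.63  0.19  0.87 -1.43] t 14.8667 gw 0.05975634070017525 44.000970125198364
```

Already below the lip with no contact force. I'll seat it.

Scaled: 0.002 m / 0.8 = 0.0025.

```bash
echo '[{"trans": [0, 0, 0.0025], "jaw": 0.05}, {"trans": [0, 0, 0.0025], "jaw": 0.05}, {"trans": [0, 0, 0.0025], "jaw": 0.05}]' | python3 drive.py | grep -E "eef|^force"; echo '[{"trans": [0, 0, 0.0013], "jaw": 0.05}, {"trans": [0, 0, 0.0013], "jaw": 0.05}, {"trans": [0, 0, 0.0013], "jaw": 0.05}]' | python3 drive.py | grep -E "eef|^force"
```

```text
eef_pos: [0.5568, -0.3221, 0.0886]
force: [-0.2, -0.0, -0.9]
eef_pos: [0.5569, -0.3222, 0.0885]
force: [-1.7, 0.2, 5.7]
```

Scaled: -0.12 m / 0.8 = -0.15, -0.09 m / 0.8 = -0.1125.

```bash
echo '[{"jaw": 0.085}, {"jaw": 0.085}, {"jaw": 0.085}, {"jaw": 0.085}, {"trans": [0, 0, -0.0375], "jaw": 0.085}, {"trans": [0, 0, -0.075], "jaw": 0.085}, {"trans": [0, 0, -0.1125], "jaw": 0.085}, {"trans": [0, 0, -0.15], "jaw": 0.085}, {"trans": [0, 0, -0.15], "jaw": 0.085}]' | python3 drive.py | grep -E "eef|^force"; echo '[{"trans": [-0.05, 0, 0], "jaw": 0}, {"trans": [-0.1, 0, 0], "jaw": 0}, {"trans": [-0.15, 0, 0], "jaw": 0}, {"trans": [-0.2, 0, 0], "jaw": 0}, {"trans": [-0.25, 0, 0], "jaw": 0}, {"trans": [-0.2825, 0, 0], "jaw": 0}, {"trans": [-0.2825, 0, 0], "jaw": 0}, {"trans": [-0.2825, 0, 0], "jaw": 0}]' | python3 drive.py|grep -E "eef|^force|width"
python3 - <<'E'
from h import *
coder();go(-.225,0,.062)
T,S=viewer.get_image("top"),viewer.get_image("side")
a=T["img"][165:265,345:435];b=S["img"][100:190,230:330]
a=cv2.resize(a,(360,400),interpolation=2);b=cv2.resize(b,(432,389),interpolation=2)
o=np.zeros((400,792,3),np.uint8);o[:,:360]=a;o[:389,360:]=b
cv2.imwrite("pics/p6.png",o[:,:,::-1])
E
```

```text
eef_pos: [0.5593, -0.3229, 0.2138]
force: [0.6, 0.4, -0.4]
eef_pos: [0.3328, -0.2835, 0.2077]
force: [0.3, 0.9, 0.7]
grip_width: 0.0002
coder [-0.2262 -0.0011  0.2077] F [0.1 0.9 0.7] tooly ang -1.744 j [ 0.87  0.25 -0.28  2.    0.09  0.9  -1.2 ] t 16.7833 gw 0.0002464638532026518 0.0
togo [ 0.0011 -0.0012  0.1457] -0.006080186021916845
```

View pics/p6.png

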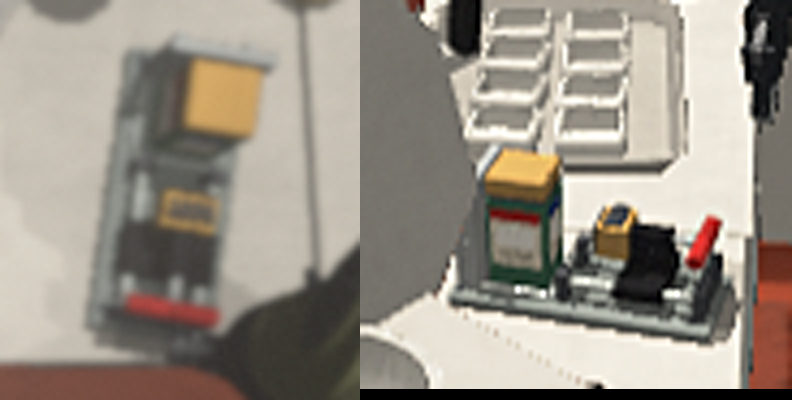

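The tin is seated upright, lid at (222,98) in the top crop, with the red label to +y and the blue edge toward the stamp. Now the second stamping.

Scaled: 0.145 m / 0.8 = 0.1813, 0.12 m / 0.8 = 0.15, -0.006 rad / 3.1416 = -0.0019.

```bash
echo '[{"trans": [0, 0, 0.05], "turn": -0.0019, "jaw": 0}, {"trans": [0, 0, 0.1], "turn": -0.0019, "jaw": 0}, {"trans": [0, -0.0013, 0.15], "turn": -0.0019, "jaw": 0}, {"trans": [0, -0.0013, 0.1813], "turn": -0.0019, "jaw": 0}, {"trans": [0, -0.0013, 0.1813], "turn": -0.0019, "jaw": 0}]' | python3 drive.py| grep -E "eef|^force"; echo '[{"trans": [0.025, 0, 0], "jaw": 0}, {"trans": [0.0438, 0, 0], "jaw": 0}, {"trans": [0.0563, 0, 0], "jaw": 0}, {"trans": [0.0688, 0, 0], "jaw": 0}, {"trans": [0.0775, 0, 0], "jaw": 0}, {"trans": [0.0838, 0, 0], "jaw": 0}, {"trans": [0.0875, 0, 0], "jaw": 0}, {"trans": [0.0875, 0, 0], "jaw": 0}]' | python3 drive.py| grep -E "eef|^force"; echo '[{"trans": [0.0025, 0, 0], "jaw": 0}, {"trans": [0.005, 0, 0], "jaw": 0}, {"trans": [0.005, 0, 0], "jaw": 0}, {"trans": [0.005, 0, 0], "jaw": 0}]' | python3 drive.py| grep -E "eef|^force"; python3 -c "
from h import *
coder()"
```

```text
eef_pos: [0.3334, -0.2804, 0.0579]
force: [-0.6, 0.9, 0.1]
eef_pos: [0.4035, -0.2942, 0.0626]
force: [-3.0, -0.9, 2.0]
eef_pos: [0.4066, -0.2947, 0.0625]
force: [-4.8, -1.2, 3.8]
coder [-1.515e-01  1.000e-04  6.250e-02] F [-4.6 -2.   3.8] tooly ang -1.736 j [ 0.72  0.54 -0.21  2.03  0.2   0.59 -1.36] t 18.3 gw -3.399612711933972e-05 2.2549327835440636
```

Scaled: 0.004 m / 0.8 = 0.005, 0.002 m / 0.8 = 0.0025.

```bash
echo '[{"trans": [0.0025, 0, 0], "jaw": 0}, {"trans": [0.005, 0, 0], "jaw": 0}, {"trans": [0.005, 0, 0], "jaw": 0}, {"trans": [0.005, 0, 0], "jaw": 0}]' | python3 drive.py| grep -E "eef|^force"; echo '[{"trans": [0.0025, 0, 0], "jaw": 0}, {"trans": [0.005, 0, 0], "jaw": 0}, {"trans": [0.005, 0, 0], "jaw": 0}, {"trans": [0.005, 0, 0], "jaw": 0}]' | python3 drive.py| grep -E "eef|^force"; python3 -c "
from h import *
coder()"
```

```text
eef_pos: [0.409, -0.295, 0.0622]
force: [-7.8, 0.5, 4.3]
eef_pos: [0.4091, -0.295, 0.0617]
force: [-16.5, 1.5, 11.7]
coder [-0.149   0.0002  0.0617] F [-16.6  -1.3  11.7] tooly ang -1.738 j [ 0.72  0.54 -0.21  2.02  0.19  0.61 -1.36] t 18.9667 gw -0.0001742463789246676 8.549228310585022
```

Same stop position as the first time (-0.149), so the tin is against the plate. I'll press to about 26 N, hold, and then release.

Scaled: 0.005 m / 0.8 = 0.0063, 0.003 m / 0.8 = 0.0038.

```bash
echo '[{"trans": [0.0038, 0, 0], "jaw": 0}, {"trans": [0.0063, 0, 0], "jaw": 0}, {"trans": [0.0063, 0, 0], "jaw": 0}, {"trans": [0.0063, 0, 0], "jaw": 0}, {"trans": [0.0063, 0, 0], "jaw": 0}]' | python3 drive.py| grep -E "eef|^force"; echo '[{"trans": [-0.025, 0, 0], "jaw": 0}, {"trans": [-0.0625, 0, 0], "jaw": 0}, {"trans": [-0.1, 0, 0], "jaw": 0}, {"trans": [-0.125, 0, 0], "jaw": 0}, {"trans": [-0.125, 0, -0.05], "jaw": 0}, {"trans": [-0.125, 0, -0.1], "jaw": 0}, {"trans": [-0.125, 0, -0.15], "jaw": 0}, {"trans": [-0.125, 0, -0.1875], "jaw": 0}, {"trans": [-0.125, 0, -0.1875], "jaw": 0}, {"trans": [-0.125, 0, -0.1875], "jaw": 0}]' | python3 drive.py| grep -E "eef|^force"
python3 - <<'E'
from h import *
coder()
T,S=viewer.get_image("top"),viewer.get_image("side")
a=T["img"][165:265,345:435];b=S["img"][100:190,230:330]
a=cv2.resize(a,(360,400),interpolation=2);b=cv2.resize(b,(432,389),interpolation=2)
o=np.zeros((400,792,3),np.uint8);o[:,:360]=a;o[:389,360:]=b
cv2.imwrite("pics/p7.png",o[:,:,::-1])
E
```

```text
eef_pos: [0.4092, -0.2949, 0.061]
force: [-27.9, 3.4, 15.8]
eef_pos: [0.3231, -0.281, 0.2143]
force: [-0.3, 0.3, -1.4]
coder [-2.361e-01 -2.000e-04  2.143e-01] F [-0.3  0.2 -1.4] tooly ang -1.736 j [ 0.9   0.22 -0.3   2.01  0.08  0.91 -1.18] t 20.2167 gw 0.00011671370229232962 0.0
```

View pics/p7.png

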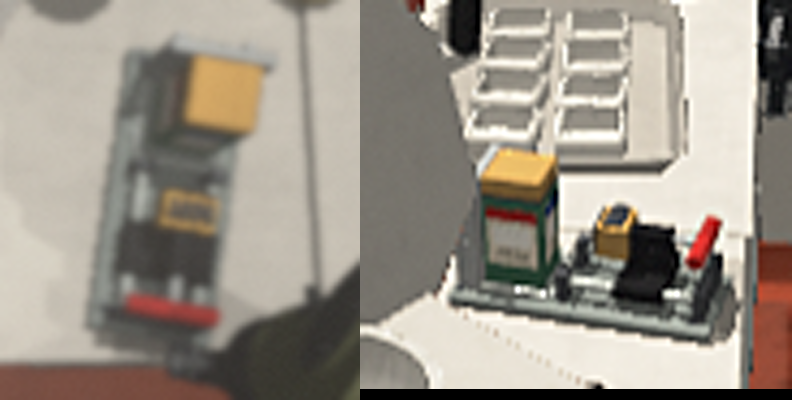

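The last picture shows the tin upright against the plate with its lid at (222,95). The stamp has sprung back, with the bar at (172,308), and the robot is clear.

```bash
python3 -c "
from rig import arm, viewer, hand_in
print(hand_in())"
```

```text
the job is handed in; nothing more can be done
None
```

I handed the job in at about 20 s: the stamp was pressed on both labels, red-banded first and then blue-banded, with 26–28 N at the wrist each time. The tin stands upright in the pocket, the stamp has sprung back, and I didn't move the other tins. I didn't inspect the printed marks themselves.

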